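Engage the gear on a bench gearbox

TASK

Flip up the yellow guard on the green bench gearbox so that it stays lying back, and put the gear in: push the red gear-change knob across towards the spindle, and since the teeth will butt, rock the spindle by its spokes until the brass pinion drops fully into mesh with the steel gear. Leave the guard open, let go of everything, and leave the loose things on the bench where they are.

Things in the scene. Friction and masses are not known exactly. Their poses are not given: they have to be found in the camera images.
- gearbox: green bench gearbox with a dark steel top plate, bolted down; base 180 (x) x 270 (y) mm, steel top 60 mm above the bench. Origin under its centre on the bench; its x axis points from its front (robot side) to its back, y to its left, z up. Its yaw varies. On top: spindle with steel gear right of the centre (y = -55 mm), red knob with brass pinion left of it (y = +75 mm) under a yellow guard
- guard (a joint): angle of the yellow sheet guard over the knob, rad: 0 shut, 2.1 lying fully back against its stop; weighs 150 g, hinged at the back along the gearbox's y axis, light hinge: beyond about 1.0 it falls open by itself and stays. Shut, it is 100 (x) x 84 (y) mm, 58 mm high from the hinge up; it encloses the knob
- guard_hinge (a point): middle of the guard's hinge line, 64 mm above the bench, which runs along the gearbox's y axis
- guard_ball (a point): centre of the guard's handle, a black ball 24 mm in diameter on a 10 mm stalk, 35 mm in front of the guard's front face; shut, it lies 135 mm in front of the hinge and 30 mm above it (94 mm above the bench); it turns with the guard about the hinge line. Can be pinched from above across the gearbox's y axis
- gear_knob (a joint): travel of the knob and its brass pinion, m, along the gearbox's -y axis (towards the spindle): about 0.001 out of gear, about 0.020 teeth butting tip to tip, 0.032 fully in mesh. A ball detent holds it out; about 5 N of push takes it over the detent (travel about 0.007), and from there a spring of 3 to 4 N drives it on by itself and keeps it pressed to the gear's teeth
- knob_grip (a point): centre of the red plastic gear-change knob, 20-24 mm in diameter, 30 mm above the steel top (90 mm above the bench); the knob stands from the top plate to 48 mm above it. It moves with the pinion
- spindle (a joint): angle of the spindle about its upright axis, rad, counter-clockwise from above, turns freely either way with 0.25 N m of friction. Its steel gear has 12 teeth (0.524 rad pitch); a tooth gap faces the pinion at 0 and at every multiple of 0.524; the pinion can start into a gap only within about 0.1 rad of these, then centres itself and locks the spindle. It starts out of line. The pinion does not turn
- spindle_axis (a point): point on the spindle's axis at the height of its spokes, 108 mm above the bench; hub 34 mm in diameter, top 20 mm above this point; gear 96 mm in diameter below, its top 74 mm above the bench
- spoke_1 (a point): centre of the black ball (20 mm in diameter) at the end of the first spoke of the spindle; three spokes, 9 mm thick, level, 120 degrees apart, 60 mm from the axis to the ball's centre, 108 mm above the bench
- spoke_2 (a point): centre of the ball of the second spoke
- spoke_3 (a point): centre of the ball of the third spoke
- bolt: steel bolt 58 mm long, bystander; origin at its underside
- pipe_offcut: short upright pipe 42 mm in diameter, 60 mm high, bystander; origin at its underside
- air_coupler: air hose coupler 96 mm long, 25 mm thick, lying on the bench, bystander; origin at its underside

How it is judged:
On the way:
1. the guard is flipped open (value of joint guard above 1.4 rad), for 0.2 s.
At the end, for the whole second after the job is handed in: the guard lies back, open beyond 1.4 rad; the knob has travelled more than 29 of its 32 mm, so the pinion is fully in mesh; spindle and guard are at rest (value of joint guard above 1.4 rad and value of joint gear_knob above 0.029 m and velocity of joint spindle between -0.05 and 0.05 rad/s and velocity of joint guard between -0.1 and 0.1 rad/s); the robot touches nothing.
It fails at once if a loose thing on the bench was shifted by more than 30 mm (distance of any of bolt, air_coupler, pipe_offcut from where it was at the start of the episode above 0.03 m).
It also fails if it takes over 58 s, if anything falls off the work surface, if the arm or the gripper's body presses on something with over 40 N, if the wrist force passes 120 N, or if a joint passes its speed limit or range.

ROBOT

A 7-joint arm with a two-finger parallel gripper is mounted at the origin on the work surface; the furniture and walls round the work are solid. World frame = base frame: x ahead of the robot, y to its left, z up, the work surface at z = 0. Lengths are in m, angles in rad, forces in N, time in s.
With the tool pointing down it reaches from about 0.425 to 0.875 m from the base axis. Payload 9.9 kg.
Tool frame: the origin (TCP) lies midway between the tips of the shut fingers; the grasp point (between the pads) lies 19 mm behind it; z points along the fingers, y is the line along which they close (so a half turn about z gives the same grasp; the last joint's range is limited). The gripper opens to 85 mm and grips with 20 to 120 N. Pads are 22 mm wide; open, the fingers measure 114 mm over their backs; the gripper's body (76 mm by 85 mm) begins 54 mm behind the grasp point. The pads swing forward as they close: fully open they stand 13 mm farther back than shut.
Start: joints at [-1.295, 0.576, 0.025, 1.437, -0.015, 1.129, -0.057], TCP at [0.238, 0.632, 0.231] pointing down, gripper open.
Joint ranges: [-2.76, 2.76], [-0.34, 2.15], [-1.52, 1.57], [0.19, 2.46], [-1.09, 4.23], [0.17, 1.99], [-2.82, 2.82]. Speed limits (rad/s): [2.22, 2.22, 3.01, 3.01, 3.14, 3.14, 3.14].

INTERFACE

Orientations are given as a unit quaternion [w, x, y, z].
In Python, from station import arm gives the robot as it stands.
- The arm moves only by the shell command python3 -m pendant 'ROWS'. ROWS is JSON, one flat list of numbers, 7 for each row, row after row: the shift along the world's x, y, z normalised to -1 to 1, where 1 is 0.15 m, then the turn, a rotation vector about the world's x, y, z normalised to -1 to 1, where 1 is 45 degrees, then the closure, from -1 (fully open) to 1 (shut). A call has 1 to 20 rows; each row is the pose to reach, as a shift and turn from the pose commanded when the call began; what a row does not reach only later rows make up. A row lasts 1/8 s, in which the tool goes at most 62.5 mm and 10.7 degrees, less where a joint would pass 70% of its speed; a pose out of reach is approached as far as the arm can. A call with a number of a shift or a turn outside -1 to 1 is refused whole. A call with a gripper value outside its range is refused whole. The fingers move at their own pace and stop on an object; the grip force is fixed at half the most. Time passes only in rows, so rows that repeat a pose let the fingers close. It gives the time, the measured TCP pose, the force, the opening and the grip force at its end, in the units of the state.
- arm.sense(): the state, without advancing time (a new reading comes with each control period).
- arm.snapshot(name): name is "scene" or "top"; returns a dict with "img" (384x512x3 uint8, blue, green, red), "z_map" (384x512 float32, m along the optical axis (not along the pixel's ray), 0 where there is no reading), "fx", "fy", "cx", "cy" (pixels), "R" (3x3) and "t" (3): a world point X has camera coordinates R X + t. Camera axes: x right, y down, z forward; pixel columns grow to the right and rows downward; lengths in m; the calibration is good to about 2 mm. A picture is of the moment at which its call begins.
- arm.close_job(): hands the job in; it is judged then, once.
The state is a dict: "time_s": time; "qpos": joint angles; "joint_velocities": joint speeds; "joint_efforts": joint torques, N m; "tcp_pos": TCP position; "eef_rot": TCP orientation; "ft_force": force on the tool from outside, world axes, zero at the start; "torque": the same for the moment, N m; "finger_gap": finger opening in m; "grip_force": force on a finger pad.
Only numpy, scipy, OpenCV 4.12 (cv2) and the standard library are available. Lean on these libraries where they do the work, as an engineer would, in place of code of your own. Each camera call takes 0.05 s, during which the arm holds its last target. There are 200 camera calls.

## Working session

There is one attempt and no reset: what is moved stays moved. The work goes in short steps, Python scripts to look and compute and a shell command to move; the robot and the scene stay as the last step left them, time stands still between calls to the robot, and variables do not carry over. Pictures are saved under pics/ and viewed, at most 10 in all, crops included, and the job is handed in when it is done.

```bash
mkdir -p pics
cat > h.py <<'E'
import numpy as np,cv2
from station import arm
def pts(s):
    z=s["z_map"];v,u=np.indices(z.shape)
    c=np.stack([(u-s["cx"])/s["fx"]*z,(v-s["cy"])/s["fy"]*z,z],-1)
    w=(c-s["t"])@np.array(s["R"]); w[z==0]=np.nan
    return w
def onplane(s,u,v,h):
    R=np.array(s["R"]);d=R.T@np.array([(u-s["cx"])/s["fx"],(v-s["cy"])/s["fy"],1]);c=-R.T@np.array(s["t"])
    return c+d*(h-c[2])/d[2]
E
python3 - <<'E'
from h import *
a=[]
for n in("scene","top"):
    s=arm.snapshot(n);cv2.imwrite(f"pics/{n}0.png",s["img"]);np.save(f"{n}0.npy",s,allow_pickle=True)
    R=np.array(s["R"]);print(n,-R.T@np.array(s["t"]),R.round(2).tolist())
    w=pts(s);hsv=cv2.cvtColor(s["img"],cv2.COLOR_BGR2HSV)
    for nm,lo,hi in(("yellow",(22,120,80),(35,255,255)),("green",(40,60,30),(85,255,255))):
        m=cv2.inRange(hsv,lo,hi)
        k,l,st,ce=cv2.connectedComponentsWithStats(m)
        for i in range(1,k):
            if st[i,4]>60:
                p=w[l==i];print(nm,st[i].tolist(),np.nanmedian(p,0).round(3),np.nanmin(p,0).round(3),np.nanmax(p,0).round(3))
print(arm.sense())
E
```

```text
scene [-0.39999334 -0.68357171  0.82224352] [[0.56, -0.83, 0.01], [-0.46, -0.32, -0.83], [0.69, 0.46, -0.56]]
yellow [217, 157, 35, 20, 392] [0.557 0.041 0.121] [ 0.506 -0.002 -0.009] [0.763 0.229 0.126]
green [211, 188, 78, 31, 600] [ 0.491 -0.086  0.041] [ 0.481 -0.14   0.017] [0.624 0.09  0.06 ]
top [ 0.35362826 -0.07306504  1.08605937] [[-0.01, -1.0, 0.02], [-0.99, 0.0, -0.16], [0.16, -0.02, -0.99]]
yellow [181, 151, 38, 45, 1589] [0.557 0.043 0.121] [0.506 0.    0.054] [0.626 0.097 0.128]
{'time_s': 0.1, 'qpos': array([-1.29480365,  0.57645432,  0.02484289,  1.43785121, -0.01500904,
        1.12900255, -0.0564972 ]), 'joint_velocities': array([-0.00080102, -0.00235659,  0.0008799 , -0.00299203,  0.00075891,
        0.0013943 ,  0.00027061]), 'joint_efforts': array([ 5.82789842e-03, -7.67298675e+01,  2.25783750e+00, -2.86607730e+01,
        1.58400019e-02,  8.66358314e-03,  3.68441491e-06]), 'tcp_pos': array([0.23749467, 0.63138873, 0.23051496]), 'eef_rot': array([-1.03270199e-04,  1.78910413e-01,  9.83865071e-01, -7.58494667e-04]), 'ft_force': array([ 0.58909068,  0.75777847, -0.82031362]), 'torque': array([ 0.04534853, -0.02073057,  0.00972521]), 'grip_force': 0.0, 'finger_gap': 0.08541022481183107}
```

View pics/scene0.png

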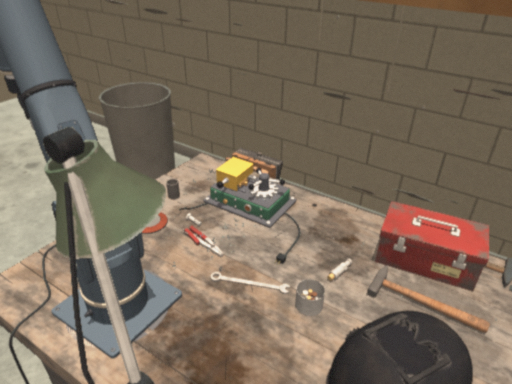

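View pics/top0.png

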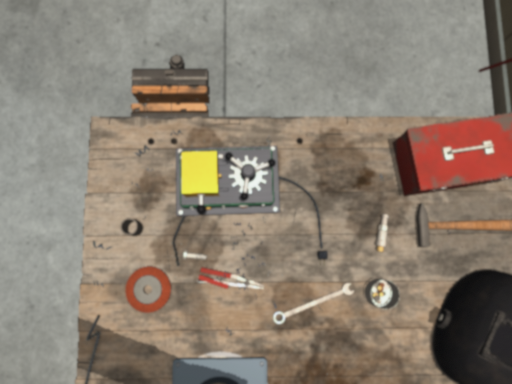

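The top view shows the gearbox spanning cols 178–278 and rows 148–215. The guard is at (200,172), its ball near (201,209), the hub at (248,175), and the spoke balls near (229,156), (272,162) and (244,196). There is an orange/dark object behind it at (170,90). I'll enlarge the view and measure.

Run:
```python
from h import *
s=np.load("top0.npy",allow_pickle=True).item();w=pts(s)
cv2.imwrite("pics/c1.png",cv2.resize(s["img"][55:240,160:300],None,fx=4,fy=4,interpolation=cv2.INTER_CUBIC)[:, :][140:])
hsv=cv2.cvtColor(s["img"],cv2.COLOR_BGR2HSV)
m=cv2.inRange(hsv,(22,120,80),(35,255,255)); m[np.abs(w[...,2]-0.122)>.006]=0
c=max(cv2.findContours(m,0,2)[0],key=cv2.contourArea)
P=np.array([onplane(s,u,v,.122) for u,v in c[:,0]])[:,:2].astype(np.float32);print("guard top",cv2.minAreaRect(P))
b=(np.abs(w[...,2]-.06)<.012)&(w[...,0]>.4)&(w[...,0]<.75)&(w[...,1]>-.25)&(w[...,1]<.2)
b|=(w[...,2]>.05)&(w[...,0]>.46)&(w[...,0]<.68)&(w[...,1]>-.2)&(w[...,1]<.13)
b=cv2.morphologyEx(b.astype(np.uint8),cv2.MORPH_OPEN,np.ones((5,5)))
c=max(cv2.findContours(b,0,2)[0],key=cv2.contourArea)
P=np.array([onplane(s,u,v,.06) for u,v in c[:,0]])[:,:2].astype(np.float32);print("plate",cv2.minAreaRect(P))
# dark things at height
d=((hsv[...,2]<60)&(w[...,2]>.08)&(w[...,0]<.7)&(w[...,0]>.4)&(abs(w[...,1])<.2)).astype(np.uint8)
k,l,st,ce=cv2.connectedComponentsWithStats(d)
for i in range(1,k):
    if st[i,4]>5: print("dark",st[i],ce[i].round(1),np.median(w[l==i],0).round(3),onplane(s,*ce[i],.108).round(3))
q=w[65:115,132:208];print("behind",np.nanmin(q.reshape(-1,3),0),np.nanmax(q.reshape(-1,3),0))
z=(w[...,2]>.115)&(w[...,2]<.14)&(w[...,1]<-.01)&(w[...,1]>-.15)&(w[...,0]<.7)&(w[...,0]>.4)
print("hub",np.median(w[z],0),z.sum())
```

```text
guard top ((0.5573893785476685, 0.04151114448904991), (0.10062998533248901, 0.08240596950054169), 1.196638584136963)
plate ((0.549283504486084, -0.020959757268428802), (0.16106650233268738, 0.23641067743301392), 1.2394905090332031)
dark [226 153   6   8  32] [227.8 156.1] [ 0.598 -0.025  0.116] [ 0.599 -0.024  0.108]
dark [269 160   6   7  29] [271.4 162.6] [ 0.582 -0.127  0.116] [ 0.583 -0.129  0.108]
dark [250 176   3   3   6] [251.  177.2] [ 0.546 -0.079  0.116] [ 0.548 -0.08   0.108]
dark [241 194   7   6  34] [243.7 196.3] [ 0.501 -0.063  0.116] [ 0.501 -0.062  0.108]
dark [197 206   9   8  58] [200.8 209.3] [0.472 0.039 0.103] [0.471 0.039 0.108]
behind [ 0.74818243  0.0394288  -0.81478466] [1.28195245 0.48377306 0.01121506]
hub [ 0.56152235 -0.0700823   0.12364889] 239
```

View pics/c1.png

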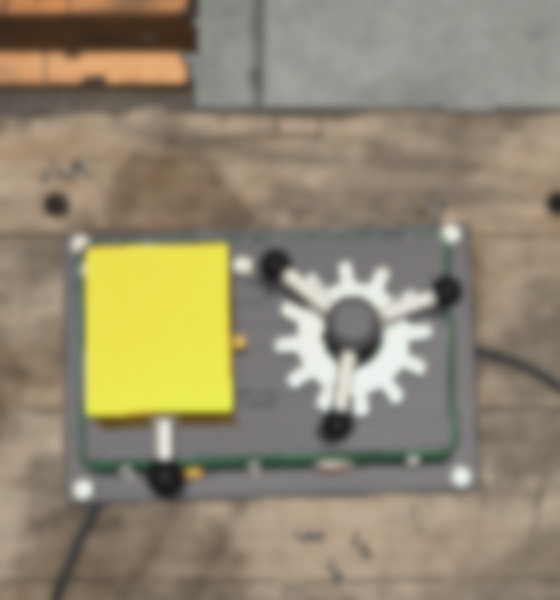

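The spindle is at about (0.561, -0.072), the ball at (0.471, 0.039), and the yaw is about +0.025 rad. Now I'll move above the guard ball with the tool's y axis along the gearbox's y axis.

```bash
python3 -m pendant '[0.39,-0.98,0,0,0,0.49,-0.1, 0.39,-0.98,0,0,0,0.49,-0.1, 0.39,-0.98,0,0,0,0.49,-0.1]'
python3 -m pendant '[0.39,-0.98,0,0,0,0,-0.1, 0.39,-0.98,0,0,0,0,-0.1, 0.39,-0.98,0,0,0,0,-0.1]'
python3 -m pendant '[0.39,-0.98,0,0,0,0,-0.1, 0.39,-0.98,0,0,0,0,-0.1, 0.39,-0.98,0,0,0,0,-0.1]'
python3 -m pendant '[0.39,-0.98,0,0,0,0,-0.1, 0.39,-0.98,0,0,0,0,-0.1, 0.39,-0.98,0,0,0,0,-0.1, 0.39,-0.98,0,0,0,0,-0.1]'
```

```text
time_s: 0.48
tcp_pos: [0.2978, 0.4812, 0.2311]
eef_rot: [0.0, -0.013, 1.0, -0.001]
ft_force: [0.4, -0.3, 1.1]
finger_gap: 0.047
grip_force: 0.0
time_s: 0.85
tcp_pos: [0.3557, 0.3342, 0.2312]
eef_rot: [0.0, -0.011, 1.0, -0.001]
ft_force: [0.2, 1.5, 0.3]
finger_gap: 0.047
grip_force: 0.0
time_s: 1.23
tcp_pos: [0.4138, 0.1873, 0.2312]
eef_rot: [-0.0, -0.011, 1.0, -0.001]
ft_force: [-0.9, 0.8, 0.0]
finger_gap: 0.0468
grip_force: 0.0
time_s: 1.72
tcp_pos: [0.4721, 0.0409, 0.2311]
eef_rot: [-0.0, -0.01, 1.0, -0.001]
ft_force: [-0.3, 0.7, 0.3]
finger_gap: 0.047
grip_force: 0.0
```

```bash
python3 -m pendant '[0,-0.013,-0.4,0,0,0,-0.1, 0,-0.013,-0.7,0,0,0,-0.1, 0,-0.013,-0.7,0,0,0,-0.1]'
python3 -m pendant '[0,0,-0.2,0,0,0,-0.1, 0,0,-0.35,0,0,0,-0.1, 0,0,-0.35,0,0,0,-0.1, 0,0,-0.35,0,0,0,1, 0,0,-0.35,0,0,0,1, 0,0,-0.35,0,0,0,1, 0,0,-0.35,0,0,0,1, 0,0,-0.35,0,0,0,1]'
```

```text
time_s: 2.1
tcp_pos: [0.4692, 0.0426, 0.1241]
eef_rot: [-0.003, -0.013, 1.0, -0.0]
ft_force: [-0.0, 0.3, 0.3]
finger_gap: 0.047
grip_force: 0.0
time_s: 3.1
tcp_pos: [0.4726, 0.0411, 0.0756]
eef_rot: [0.001, -0.012, 1.0, -0.0]
ft_force: [-0.3, -3.8, 8.8]
finger_gap: 0.0208
grip_force: 58.2
```

```bash
python3 -m pendant '[0.03,0,0.115,0,0,0,1, 0.083,0,0.226,0,0,0,1, 0.145,0,0.327,0,0,0,1, 0.22,0.005,0.423,0,0,0,1, 0.31,0.007,0.505,0,0,0,1, 0.405,0.01,0.578,0,0,0,1, 0.51,0.01,0.634,0,0,0,1, 0.623,0.015,0.679,0,0,0,1, 0.74,0.015,0.71,0,0,0,1, 0.86,0.02,0.721,0,0,0,1, 0.86,0.02,0.721,0,0,0,1]'
```

```text
time_s: 4.47
tcp_pos: [0.6016, 0.045, 0.1832]
eef_rot: [0.001, -0.012, 1.0, 0.0]
ft_force: [-0.5, 0.5, 0.2]
finger_gap: 0.0
grip_force: 0.0
```

The fingers lost the ball, so I'll look.

Run:
```python
from h import *
o=[]
for n in("scene","top"):
    s=arm.snapshot(n);np.save(f"{n}1.npy",s,allow_pickle=True)
    y,x=(120,180) if n=="scene" else (130,160)
    o.append(cv2.resize(s["img"][y:y+110,x:x+130],None,fx=3,fy=3,interpolation=cv2.INTER_CUBIC))
cv2.imwrite("pics/d.png",np.hstack(o))
```

```text
(no output)
```

View pics/d.png

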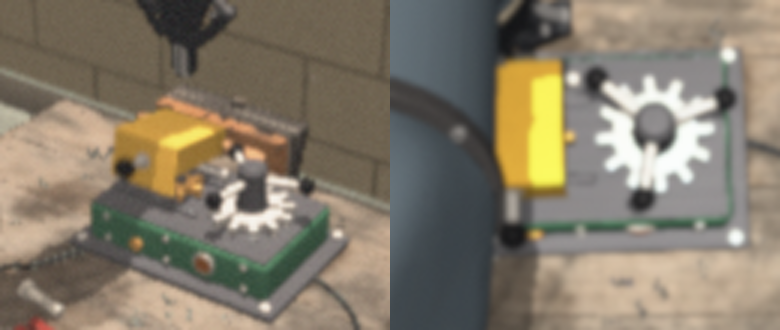

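The guard dropped back, because the pads slipped off the ball: they held it near the tips with an upward force. I'll go back, check the ball and grip it 7 mm lower.

```bash
python3 -m pendant '[-0.4,-0.014,0.1,0,0,0,-0.1, -0.75,-0.028,0.05,0,0,0,-0.1, -0.86,-0.028,0,0,0,0,-0.1, -0.86,-0.028,0,0,0,0,-0.1]'
python3 - <<'E'
from h import *
s=arm.snapshot("scene");w=pts(s);hsv=cv2.cvtColor(s["img"],cv2.COLOR_BGR2HSV)
m=cv2.inRange(hsv,(22,120,60),(35,255,255))>0
m&=(w[...,0]>.45)&(w[...,0]<.7)&(abs(w[...,1])<.15);print(np.percentile(w[m],[2,50,98],axis=0).round(3))
d=(hsv[...,2]<60)&(w[...,0]>.4)&(w[...,0]<.51)&(w[...,1]>.01)&(w[...,1]<.075)&(w[...,2]>.07)&(w[...,2]<.14)
print(d.sum(),np.median(w[d],0),np.percentile(w[d],[5,95],axis=0).round(3));v,u=np.nonzero(d);print(u.mean(),v.mean())
cv2.imwrite("pics/e.png",cv2.resize(s["img"][120:220,180:310],None,fx=4,fy=4,interpolation=cv2.INTER_CUBIC))
E
```

```text
time_s: 5.08
tcp_pos: [0.4699, 0.0406, 0.1823]
eef_rot: [-0.0, -0.013, 1.0, 0.0]
ft_force: [1.1, -0.1, -0.9]
finger_gap: 0.0467
grip_force: 0.0
[[0.512 0.001 0.118]
 [0.57  0.029 0.121]
 [0.607 0.08  0.124]]
28 [0.46720984 0.03624892 0.09823005] [[0.463 0.029 0.091]
 [0.474 0.044 0.105]]
219.5 184.78571428571428
```

View pics/e.png

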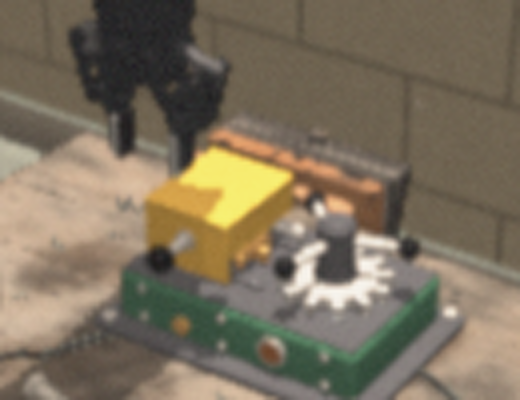

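The guard is shut and the ball is at (0.4725, 0.040, 0.0935), with the arm aligned above it. I'll grip lower and lift a little as a check.

```bash
python3 -m pendant '[0,0,-0.4,0,0,0,-0.1, 0,0,-0.76,0,0,0,-0.1, 0,0,-0.76,0,0,0,-0.1, 0,0,-0.76,0,0,0,-0.1, 0,0,-0.76,0,0,0,1, 0,0,-0.76,0,0,0,1, 0,0,-0.76,0,0,0,1, 0,0,-0.76,0,0,0,1, 0,0,-0.76,0,0,0,1]'
python3 -m pendant '[0.012,0,0.06,0,0,0,1, 0.03,0,0.115,0,0,0,1, 0.055,0,0.17,0,0,0,1, 0.083,0,0.226,0,0,0,1, 0.083,0,0.226,0,0,0,1]'
```

```text
time_s: 6.25
tcp_pos: [0.4731, 0.041, 0.07]
eef_rot: [0.002, -0.013, 1.0, 0.0]
ft_force: [-0.2, 1.5, 8.9]
finger_gap: 0.0214
grip_force: 58.2
time_s: 6.88
tcp_pos: [0.4834, 0.0412, 0.1025]
eef_rot: [-0.001, -0.013, 1.0, 0.0]
ft_force: [-1.0, 4.2, -1.3]
finger_gap: 0.021
grip_force: 58.7
```

```bash
python3 -m pendant '[0.03,0,0.05,0,0,0,1, 0.062,0,0.101,0,0,0,1, 0.098,0.002,0.15,0,0,0,1, 0.137,0.003,0.197,0,0,0,1, 0.137,0.003,0.197,0,0,0,1]'
python3 -m pendant '[0.045,0,0.042,0,0,0,1, 0.09,0.002,0.082,0,0,0,1, 0.137,0.004,0.119,0,0,0,1, 0.185,0.005,0.155,0,0,0,1, 0.185,0.005,0.155,0,0,0,1]'
```

```text
time_s: 7.5
tcp_pos: [0.5051, 0.0418, 0.132]
eef_rot: [0.0, -0.013, 1.0, 0.0]
ft_force: [2.0, 4.7, -4.5]
finger_gap: 0.0212
grip_force: 58.8
time_s: 8.12
tcp_pos: [0.5319, 0.0426, 0.155]
eef_rot: [-0.001, -0.013, 1.0, 0.0]
ft_force: [-1.2, 5.4, -1.3]
finger_gap: 0.0208
grip_force: 59.3
```

Still holding at about 45°. Continuing.

```bash
python3 -m pendant '[0.052,0,0.03,0,0,0,1, 0.105,0.002,0.056,0,0,0,1, 0.16,0.003,0.08,0,0,0,1, 0.218,0.004,0.101,0,0,0,1, 0.218,0.004,0.101,0,0,0,1]'
python3 -m pendant '[0.058,0,0.018,0,0,0,1, 0.117,0.002,0.031,0,0,0,1, 0.177,0.002,0.038,0,0,0,1, 0.237,0.004,0.042,0,0,0,1, 0.237,0.004,0.042,0,0,0,1]'
```

```text
time_s: 8.75
tcp_pos: [0.5653, 0.0435, 0.169]
eef_rot: [-0.0, -0.013, 1.0, 0.0]
ft_force: [5.5, 6.4, -15.7]
finger_gap: 0.0196
grip_force: 60.4
time_s: 9.38
tcp_pos: [0.6014, 0.0428, 0.1762]
eef_rot: [0.0, -0.012, 1.0, -0.0]
ft_force: [-0.7, 0.3, -0.0]
finger_gap: -0.0
grip_force: 0.4
```

It slipped past 60°, so I'll see which way the guard fell.

```bash
python3 -m pendant '[-0.3,0,0.3,0,0,0,1, -0.3,0,0.3,0,0,0,1, -0.3,0,0.3,0,0,0,1]'
python3 - <<'E'
from h import *
o=[]
for n in("scene","top"):
    s=arm.snapshot(n);np.save(f"{n}2.npy",s,allow_pickle=True)
    y,x=(110,180) if n=="scene" else (110,160)
    o.append(cv2.resize(s["img"][y:y+120,x:x+130],None,fx=3,fy=3,interpolation=cv2.INTER_CUBIC))
    w=pts(s);hsv=cv2.cvtColor(s["img"],cv2.COLOR_BGR2HSV)
    m=(cv2.inRange(hsv,(20,120,50),(35,255,255))>0)&(w[...,0]>.45)&(w[...,0]<.8)&(abs(w[...,1])<.15);print(n,m.sum(),np.percentile(w[m],[2,50,98],axis=0).round(3))
cv2.imwrite("pics/f.png",np.hstack(o))
E
```

```text
time_s: 9.75
tcp_pos: [0.5558, 0.0431, 0.2213]
eef_rot: [0.0, -0.013, 1.0, 0.0]
ft_force: [-0.4, -0.0, -0.1]
finger_gap: 0.0003
grip_force: 0.0
scene 119 [[0.524 0.    0.114]
 [0.541 0.011 0.137]
 [0.624 0.03  0.161]]
top 613 [[ 0.518 -0.001  0.001]
 [ 0.547  0.02   0.144]
 [ 0.663  0.048  0.293]]
```

View pics/f.png

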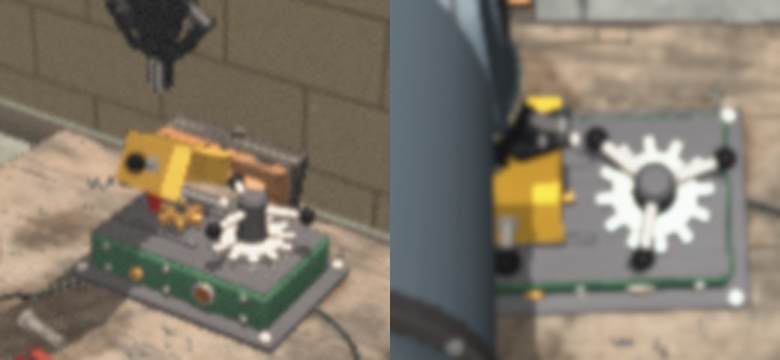

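The guard was let go just short of its balance point and is falling shut again. The force pointed towards the hinge, so my arc was slightly too wide. I'll repeat it with a deeper grip and a tighter arc at the top.

```bash
python3 -m pendant '[-0.3,0,0,0,0,0,-0.1, -0.552,-0.014,0,0,0,0,-0.1, -0.552,-0.014,-0.2,0,0,0,-0.1, -0.552,-0.014,-0.2,0,0,0,-0.1, -0.552,-0.014,-0.2,0,0,0,-0.1]'
python3 -m pendant '[0,0,-0.4,0,0,0,-0.1, 0,0,-0.82,0,0,0,-0.1, 0,0,-0.82,0,0,0,-0.1, 0,0,-0.82,0,0,0,-0.1, 0,0,-0.82,0,0,0,1, 0,0,-0.82,0,0,0,1, 0,0,-0.82,0,0,0,1, 0,0,-0.82,0,0,0,1, 0,0,-0.82,0,0,0,1]'
python3 -m pendant '[0.012,0,0.06,0,0,0,1, 0.03,0,0.115,0,0,0,1, 0.055,0.002,0.165,0,0,0,1, 0.083,0.003,0.22,0,0,0,1, 0.11,0.003,0.27,0,0,0,1, 0.145,0.004,0.317,0,0,0,1, 0.18,0.005,0.365,0,0,0,1, 0.22,0.007,0.41,0,0,0,1, 0.22,0.007,0.41,0,0,0,1]'
```

```text
time_s: 10.48
tcp_pos: [0.4736, 0.0409, 0.1912]
eef_rot: [-0.0, -0.012, 1.0, -0.0]
ft_force: [0.6, -0.5, 1.1]
finger_gap: 0.0468
grip_force: 0.0
time_s: 11.6
tcp_pos: [0.4745, 0.0411, 0.0705]
eef_rot: [0.002, -0.012, 1.0, 0.0]
ft_force: [-0.4, -0.7, 11.7]
finger_gap: 0.0212
grip_force: 58.1
time_s: 12.72
tcp_pos: [0.5058, 0.0419, 0.1301]
eef_rot: [-0.0, -0.012, 1.0, 0.0]
ft_force: [-5.3, 0.2, 0.9]
finger_gap: 0.0208
grip_force: 59.3
```

```bash
python3 -m pendant '[0.09,0.003,0.08,0,0,0,1, 0.185,0.006,0.147,0,0,0,1, 0.185,0.006,0.147,0,0,0,1]'
python3 -m pendant '[0.105,0.003,0.046,0,0,0,1, 0.105,0.003,0.046,0,0,0,1]'
```

```text
time_s: 13.1
tcp_pos: [0.5348, 0.0428, 0.1522]
eef_rot: [0.001, -0.012, 1.0, -0.0]
ft_force: [-1.7, 0.0, -1.5]
finger_gap: 0.0209
grip_force: 61.3
time_s: 13.35
tcp_pos: [0.5496, 0.0431, 0.1587]
eef_rot: [0.0, -0.012, 1.0, -0.0]
ft_force: [-2.9, -0.8, 1.7]
finger_gap: 0.0212
grip_force: 60.7
```

```bash
python3 -m pendant '[0.06,0.002,0.018,0,0,0,1, 0.113,0.003,0.034,0,0,0,1, 0.113,0.003,0.034,0,0,0,1]'
python3 -m pendant '[0.06,0.002,0.012,0,0,0,1, 0.117,0.003,0.02,0,0,0,1, 0.117,0.003,0.02,0,0,0,1]'
```

```text
time_s: 13.72
tcp_pos: [0.5652, 0.0437, 0.163]
eef_rot: [-0.001, -0.013, 1.0, -0.0]
ft_force: [-14.8, -0.3, 35.5]
finger_gap: 0.0105
grip_force: 52.7
time_s: 14.1
tcp_pos: [0.5835, 0.0443, 0.1701]
eef_rot: [0.001, -0.013, 1.0, 0.0]
ft_force: [-16.9, -2.0, 45.0]
finger_gap: 0.006
grip_force: 126.3
```

The ball has climbed above the pads and they now hold the stalk, which is a positive hook. I'll relieve the force upward and carry on back.

```bash
python3 -m pendant '[0.03,0,0.04,0,0,0,1, 0.06,0.001,0.06,0,0,0,1]'
python3 - <<'E'
from h import *
o=[]
for n in("scene","top"):
    s=arm.snapshot(n)
    y,x=(110,180) if n=="scene" else (110,160)
    o.append(cv2.resize(s["img"][y:y+120,x:x+130],None,fx=3,fy=3,interpolation=cv2.INTER_CUBIC))
cv2.imwrite("pics/g.png",np.hstack(o))
E
```

```text
time_s: 14.35
tcp_pos: [0.5919, 0.0442, 0.1746]
eef_rot: [-0.001, -0.012, 1.0, -0.0]
ft_force: [1.0, -0.4, -17.8]
finger_gap: 0.0046
grip_force: 68.6
```

View pics/g.png

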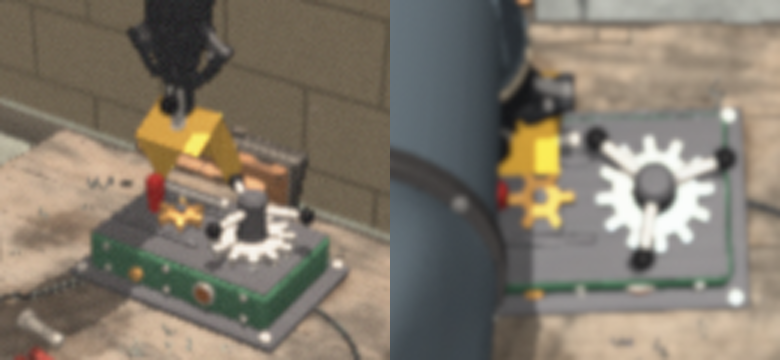

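```bash
python3 -m pendant '[0.06,0.002,-0.01,0,0,0,1, 0.12,0.003,-0.01,0,0,0,1, 0.18,0.004,-0.01,0,0,0,1]'
```

```text
time_s: 14.82
tcp_pos: [0.6214, 0.0455, 0.175]
eef_rot: [0.001, -0.013, 1.0, 0.0]
ft_force: [0.3, -0.4, 0.9]
finger_gap: 0.0004
grip_force: 0.5
```

```bash
cat >> h.py <<'E'
def guard(n="scene"):
    s=arm.snapshot(n);w=pts(s);hsv=cv2.cvtColor(s["img"],cv2.COLOR_BGR2HSV)
    m=(cv2.inRange(hsv,(20,120,50),(35,255,255))>0)&(w[...,0]>.45)&(w[...,0]<.8)&(w[...,1]>-.03)&(w[...,1]<.11)&(w[...,2]>.095)
    print(n,m.sum(),np.percentile(w[m],[3,50,97],axis=0).round(3).tolist() if m.sum() else "")
    return s
E
python3 -c "
from h import *
guard();guard();guard();guard('top');guard()"
```

```text
scene 105 [[0.583, 0.002, 0.099], [0.609, 0.015, 0.163], [0.656, 0.083, 0.172]]
scene 99 [[0.584, 0.002, 0.104], [0.609, 0.014, 0.163], [0.656, 0.071, 0.173]]
scene 100 [[0.583, 0.002, 0.104], [0.608, 0.016, 0.163], [0.653, 0.084, 0.172]]
top 403 [[0.581, 0.002, 0.157], [0.601, 0.02, 0.166], [0.625, 0.043, 0.227]]
scene 95 [[0.581, 0.001, 0.105], [0.606, 0.015, 0.164], [0.653, 0.076, 0.173]]
```

The guard stands at about 77°, past its balance point, with the ball leaning on the front of the fingers. Lifting straight up should let it fall open.

```bash
python3 -m pendant '[0.02,0,0.3,0,0,0,1, 0.02,0,0.6,0,0,0,1, 0.02,0,0.6,0,0,0,1]'; python3 -c "
from h import *
guard();guard();guard('top');guard()"
```

```text
time_s: 15.45
tcp_pos: [0.6245, 0.0448, 0.2677]
eef_rot: [0.003, -0.012, 1.0, 0.0]
ft_force: [0.4, -0.1, -0.9]
finger_gap: -0.0004
grip_force: 0.0
scene 88 [[0.608, 0.003, 0.112], [0.635, 0.018, 0.163], [0.665, 0.079, 0.166]]
scene 76 [[0.618, 0.004, 0.106], [0.649, 0.02, 0.161], [0.673, 0.085, 0.164]]
top 364 [[0.61, -0.004, 0.147], [0.641, 0.019, 0.159], [0.669, 0.055, 0.339]]
scene 40 [[0.646, 0.003, 0.102], [0.67, 0.016, 0.145], [0.697, 0.085, 0.157]]
```

It is falling open. I'll move beside the knob, to its +y side, and measure.

```bash
python3 -m pendant '[-0.3,0.3,0,0,0,0,1, -0.46,0.6,-0.3,0,0,0,1, -0.46,0.6,-0.4,0,0,0,1]'
python3 - <<'E'
from h import *
guard()
o=[]
for n in("scene","top"):
    s=arm.snapshot(n);w=pts(s);hsv=cv2.cvtColor(s["img"],cv2.COLOR_BGR2HSV)
    r=((hsv[...,0]<8)|(hsv[...,0]>172))&(hsv[...,1]>120)&(w[...,0]>.5)&(w[...,0]<.62)&(w[...,1]>-.05)&(w[...,1]<.11)&(w[...,2]>.055)
    v,u=np.nonzero(r);print(n,r.sum(),np.percentile(w[r],[5,50,95],axis=0).round(3).tolist() if r.sum() else "",onplane(s,u.mean(),v.mean(),.1) if r.sum() else "")
    y,x=(110,180) if n=="scene" else (110,160)
    o.append(cv2.resize(s["img"][y:y+120,x:x+130],None,fx=3,fy=3,interpolation=cv2.INTER_CUBIC))
cv2.imwrite("pics/k.png",np.hstack(o))
E
```

```text
time_s: 16.02
tcp_pos: [0.5504, 0.1387, 0.2014]
eef_rot: [-0.002, -0.015, 1.0, 0.0]
ft_force: [0.8, -0.9, 0.8]
finger_gap: 0.0001
grip_force: 0.0
scene 49 [[0.645, 0.004, 0.103], [0.663, 0.075, 0.132], [0.707, 0.089, 0.151]]
scene 56 [[0.548, 0.044, 0.072], [0.553, 0.052, 0.097], [0.561, 0.061, 0.108]] [0.54704847 0.0472293  0.1       ]
top 68 [[0.547, 0.048, 0.101], [0.556, 0.057, 0.106], [0.567, 0.066, 0.11]] [0.55796659 0.05703408 0.1       ]
```

View pics/k.png

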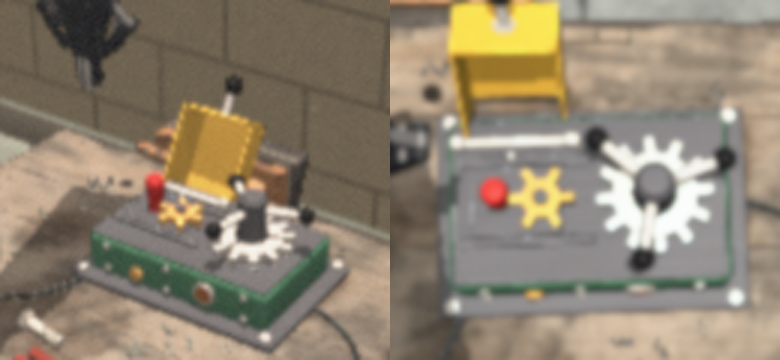

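The guard lies back. The knob is at about (0.557, 0.057) with its +y side clear. I'll descend beside it and push along -y.

```bash
python3 -m pendant '[0.03,-0.225,-0.3,0,0,0,1, 0.044,-0.225,-0.6,0,0,0,1, 0.044,-0.225,-0.82,0,0,0,1, 0.044,-0.225,-0.82,0,0,0,1]'
python3 -m pendant '[0,-0.08,0,0,0,0,1, 0,-0.13,0,0,0,0,1, 0,-0.17,0,0,0,0,1, 0,-0.21,0,0,0,0,1, 0,-0.24,0,0,0,0,1, 0,-0.24,0,0,0,0,1]'
python3 - <<'E'
from h import *
s=arm.snapshot("scene");w=pts(s);hsv=cv2.cvtColor(s["img"],cv2.COLOR_BGR2HSV)
r=((hsv[...,0]<8)|(hsv[...,0]>172))&(hsv[...,1]>120)&(w[...,0]>.5)&(w[...,0]<.62)&(w[...,1]>-.05)&(w[...,1]<.11)&(w[...,2]>.055)
print(r.sum(),np.median(w[r],0).round(3))
E
```

```text
time_s: 16.68
tcp_pos: [0.5598, 0.0998, 0.0797]
eef_rot: [-0.002, -0.012, 1.0, -0.001]
ft_force: [-0.9, -0.4, 0.1]
finger_gap: 0.0001
grip_force: 0.0
time_s: 17.42
tcp_pos: [0.5605, 0.0646, 0.0813]
eef_rot: [0.0, -0.012, 1.0, -0.0]
ft_force: [0.0, -0.5, -0.9]
finger_gap: 0.0001
grip_force: 0.0
64 [0.554 0.034 0.097]
```

The knob moved 18–19 mm, so the teeth are butting. Next I'll move to the front spoke ball and push it along -y in small steps.

```bash
python3 -m pendant '[0,0.1,0.25,0,0,0,1, 0,0.1,0.5,0,0,0,1, -0.35,-0.25,0.5,0,0,0,1, -0.4,-0.55,0.5,0,0,0,1, -0.4,-0.55,0.3,0,0,0,1, -0.4,-0.55,0.08,0,0,0,1, -0.4,-0.55,0.08,0,0,0,1]'
python3 -m pendant '[0,-0.05,0,0,0,0,1, 0,-0.1,0,0,0,0,1, 0,-0.12,0,0,0,0,1, 0,-0.14,0,0,0,0,1, 0,-0.16,0,0,0,0,1, 0,-0.18,0,0,0,0,1, 0,-0.18,0,0,0,0,1]'
cat >> h.py <<'E'
def state():
    s=arm.snapshot("scene");w=pts(s);hsv=cv2.cvtColor(s["img"],cv2.COLOR_BGR2HSV)
    r=((hsv[...,0]<8)|(hsv[...,0]>172))&(hsv[...,1]>120)&(w[...,0]>.5)&(w[...,0]<.62)&(w[...,1]>-.05)&(w[...,1]<.11)&(w[...,2]>.055)
    print("knob",r.sum(),np.median(w[r],0).round(3))
E
python3 -c "
from h import *
state()"
```

```text
time_s: 18.35
tcp_pos: [0.499, -0.0171, 0.0916]
eef_rot: [-0.002, -0.013, 1.0, -0.0]
ft_force: [0.3, -0.1, 0.7]
finger_gap: -0.0004
grip_force: 0.0
time_s: 19.23
tcp_pos: [0.5, -0.0437, 0.0932]
eef_rot: [-0.0, -0.013, 1.0, 0.0]
ft_force: [-1.2, 3.0, 0.1]
finger_gap: -0.0
grip_force: 1.1
knob 26 [0.552 0.03  0.08 ]
```

```bash
for i in 1 2; do python3 -m pendant '[0,-0.015,0,0,0,0,1, 0,-0.03,0,0,0,0,1, 0,-0.03,0,0,0,0,1]' | grep -E 'tcp|force'; python3 -c "
from h import *
state()"; done; python3 -m pendant '[0,-0.015,0,0,0,0,1, 0,-0.03,0,0,0,0,1, 0,-0.03,0,0,0,0,1]' | grep -E 'tcp|force';python3 -c "
from h import *
state()"
```

```text
tcp_pos: [0.4998, -0.0487, 0.093]
ft_force: [-3.0, 2.6, 1.9]
grip_force: 1.8
knob 26 [0.554 0.022 0.081]
tcp_pos: [0.4999, -0.0533, 0.0929]
ft_force: [-2.3, 3.8, 0.7]
grip_force: 1.7
knob 29 [0.552 0.021 0.085]
tcp_pos: [0.4999, -0.055, 0.0929]
ft_force: [-4.6, 12.9, 2.8]
grip_force: 6.8
knob 28 [0.552 0.022 0.083]
```

The knob dropped to y ≈ 0.021 and the spindle resists, so it looks meshed and locked. I'll back off, clear away and verify.

```bash
python3 -m pendant '[0,0.1,0,0,0,0,1, -0.1,0.2,0.2,0,0,0,1, -0.2,0.2,0.6,0,0,0,1, -0.2,0.8,0.8,0,0,0,1, -0.2,0.8,0.8,0,0,0,1, -0.2,0.8,0.8,0,0,0,1]'; python3 -m pendant '[-0.2,0.9,0,0,0,0,1, -0.2,0.9,0,0,0,0,1, -0.2,0.9,0,0,0,0,1, -0.2,0.9,0,0,0,0,1]';python3 - <<'E'
from h import *
state();guard()
o=[]
for n in("scene","top"):
    s=arm.snapshot(n)
    y,x=(110,180) if n=="scene" else (110,160)
    o.append(cv2.resize(s["img"][y:y+120,x:x+130],None,fx=3,fy=3,interpolation=cv2.INTER_CUBIC))
cv2.imwrite("pics/z.png",np.hstack(o))
E
```

```text
time_s: 21.3
tcp_pos: [0.4716, 0.0649, 0.2143]
eef_rot: [0.002, -0.015, 1.0, 0.0]
ft_force: [0.1, 0.0, 0.1]
finger_gap: -0.0003
grip_force: 0.0
time_s: 21.8
tcp_pos: [0.4407, 0.1969, 0.2128]
eef_rot: [0.0, -0.013, 1.0, -0.0]
ft_force: [-0.9, -1.1, -0.2]
finger_gap: -0.0001
grip_force: 0.0
knob 61 [0.554 0.022 0.097]
scene 48 [[0.652, 0.004, 0.104], [0.665, 0.05, 0.134], [0.705, 0.089, 0.15]]
```

View pics/z.png

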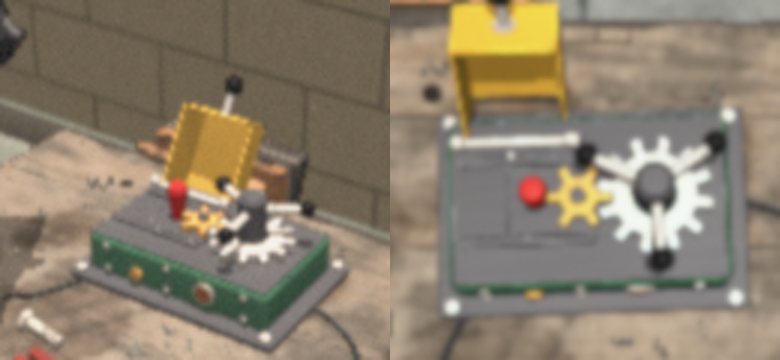

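The pinion is in mesh, with about 30–31 mm of travel, and the guard lies open. I'll do one numeric check with the top camera, then hand in.

Run:
```python
from h import *
s=arm.snapshot("top");w=pts(s);hsv=cv2.cvtColor(s["img"],cv2.COLOR_BGR2HSV)
r=((hsv[...,0]<8)|(hsv[...,0]>172))&(hsv[...,1]>120)&(w[...,0]>.5)&(w[...,0]<.62)&(w[...,1]>-.05)&(w[...,1]<.11)&(w[...,2]>.055)
v,u=np.nonzero(r);p=onplane(s,u.mean(),v.mean(),.1);t=.05703-p[1];print(p,t)
if t>.029: print(arm.close_job())
```

```text
[0.55870268 0.02619737 0.1       ] 0.030832634633317202
the job is handed in; nothing more can be done
None
```

The job is handed in: the guard lies open, the pinion is in mesh (knob travel measured at about 31 of 32 mm), and the arm is clear of everything. It took three tries to flip the guard, and I did not measure the loose things again at the end.

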